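Refit a hob knob and hold it in to light the burner

TASK

One control knob of the two-burner gas hob has been off for cleaning and lies on the worktop: fit it back on its bare D-shaped valve stem, turned so that its flat matches, and push it right home. Then light that burner as usual: push the knob in against its spring, and with it pushed in turn it a quarter turn anticlockwise from off to the large-flame mark. Finish still gripping the knob and keeping it pushed in there (the flame safety valve needs it held), and leave the other knob and everything else as they are.

Things in the scene. Friction and masses are not known exactly. Their poses are not given: they have to be found in the camera images.
- knob: the loose black cooker knob, 45 g, lying on the worktop, open side down. Origin: centre of the underside, z up. Round skirt 44 mm across at the foot, 40 mm at its flat top 20 mm above the origin; on that a bar grip up to 38 mm, along the knob's x, whose +x end is drawn out into a pointer nose that ends 27 mm from the axis, past the skirt. A white line on top marks the nose end
- knob_grip (a point): centre of the loose knob's bar grip, on its axis, 29 mm above its origin (bar 20 to 38 mm above it). The bar is 14 mm thick along the knob's y and runs along x from -20 to +18 mm, then narrows to the 6.6 mm nose. Keep fingertips above the skirt's top (9 mm below this point). +x is the pointing direction
- knob_bore (a point): centre of the mouth of the bore in the loose knob's underside (at the knob's origin, same axes). D-shaped, 11 mm across, 16 mm deep; its flat is on the nose (+x) side, 1.4 mm from the axis. It slides onto the stem when matched (0.5 mm play all round, about 12 degrees of free turn either way, so the stem turns a little less than the knob) and stands on its end when not
- stem_tip (a point): centre of the end of the bare valve stem, upright on the hob's front strip, 24 mm above the hob's top when not pushed. A 10 mm rod with one flat, 1 mm from its axis, facing this point's +x; the last 3 mm are chamfered. The point moves with the stem. At off the flat faces the hob's back, as the fitted knob points. A knob fully home has its origin 16 mm below this point and its x along this x
- stem_push (a joint): how far the bare valve's stem is pushed in, m: 0 out, 0.005 at the stop. A spring resists: 4 N to start, about 7 N at 2.5 mm, 10 N at the stop
- stem_turn (a joint): turn of the bare valve's stem, rad: 0 off, growing anticlockwise seen from above, 1.57 at the large-flame mark, stop at 2.6. It stays where it is left (friction 0.02 N m)
- fitted_knob_top (a point): centre of the top of the hob's other knob, equal to the loose one and in place at off, 90 mm from the bare stem along the hob's front strip, its top 91 mm above the worktop; +x is its pointing direction
- fit_turn (a joint): turn of the other burner's knob, rad, 0 off; leave it there
- hob: two-burner steel gas hob, fixed, 300 mm wide (y), 510 mm deep (x), flat top 45 mm above the worktop; origin at the centre of its underside, +x to its back (away from the robot). The valves are on the front strip at x = -205 mm, y = +45 and -45 mm; which one is bare varies. By each valve an off dot lies to the hob's +x, a large-flame mark to its +y
- milk_pan: steel milk pan on the front burner, 120 mm across, 65 mm tall, its foot 77 mm above the worktop, black handle along its +x out to 200 mm; origin at the centre of the underside. Leave it
- timer: round steel kitchen timer on the worktop, 62 mm across, 34 mm tall, no bar grip; origin at the centre of the underside. Leave it
- mug: white mug, 80 mm across, 92 mm tall; origin at the centre of the underside. Leave it
- pepper_mill: dark wooden pepper mill, 52 mm across, 148 mm tall; origin at the centre of the underside. Leave it
- spice_jar: glass spice jar, 46 mm across, 100 mm tall; origin at the centre of the underside. Leave it
- bowl: blue bowl, 130 mm across, 55 mm tall; origin at the centre of the underside. Leave it
- jar_lid: flat dark metal jar lid, 64 mm across, 14 mm tall; origin at the centre of the underside. Leave it
Mind the look-alikes: they are no part of the job. Leave any blue look-alike of the knob alone.

How it is judged:
On the way:
1. the knob is fully home on the bare stem and pushed in at least 2.5 mm, the valve still within 0.35 rad of off (z of knob in the frame of stem_tip below -0.0145 m and horizontal distance between knob and stem_tip below 0.003 m and angle between the z axis of knob and the z axis of stem_tip, either way round below 0.12 rad and angle between the x axis of knob and the x axis of stem_tip, either way round below 0.45 rad and value of joint stem_push above 0.0025 m and value of joint stem_turn below 0.35 rad), for 0.2 s.
At the end, for the whole second after the job is handed in: the knob is home on the bare stem (origin 14.5 mm or more below its end, within 3 mm of its axis, straight to 0.12 rad), the stem at the large-flame mark (1.05 to 2.0 rad) and still pushed in over 2.5 mm, the fingers still on the knob (over 2 N); the other knob off (z of knob in the frame of stem_tip below -0.0145 m and horizontal distance between knob and stem_tip below 0.003 m and angle between the z axis of knob and the z axis of stem_tip, either way round below 0.12 rad and angle between the x axis of knob and the x axis of stem_tip, either way round below 0.45 rad and value of joint stem_push above 0.0025 m and contact force between the fingers and knob above 2 N and value of joint stem_turn between 1.05 and 2 rad and value of joint fit_turn below 0.3 rad); the arm keeps its last pose, push and grip.
It fails at once if the other burner's knob is turned by more than 0.3 rad (value of joint fit_turn above 0.3 rad).
It fails at once if the milk pan or another thing on the worktop is shifted by more than 40 mm or knocked over (distance of any of milk_pan, timer, mug, pepper_mill, spice_jar, bowl, jar_lid from where it was at the start of the episode above 0.04 m or angle between any of milk_pan, timer, mug, pepper_mill, spice_jar, bowl, jar_lid's own z axis and vertical above 0.5 rad).
It also fails if it takes over 51 s, if anything falls off the work surface, if the arm or the gripper's body presses on something with over 40 N, if the wrist force passes 120 N, or if a joint passes its speed limit or range.

ROBOT

A 6-joint arm with a two-finger parallel gripper is mounted at the origin on the work surface. World frame = base frame: x ahead of the robot, y to its left, z up, the work surface at z = 0. Lengths are in m, angles in rad, forces in N, time in s.
With the tool pointing down it reaches from about 0.35 to 0.975 m from the base axis. Payload 4.9 kg.
Tool frame: the origin (TCP) lies midway between the tips of the shut fingers; the grasp point (between the pads) lies 19 mm behind it; z points along the fingers, y is the direction in which the jaws open and shut (so a half turn about z gives the same grasp; the last joint's range is limited). The gripper opens to 85 mm and grips with 20 to 120 N. Pads are 22 mm wide; open, the fingers measure 114 mm over their backs; the gripper's body (76 mm by 85 mm) begins 54 mm behind the grasp point. The pads swing forward as they close: fully open they stand 13 mm farther back than shut.
Start: joints at [-0.119, 0.053, 1.613, -0, 1.476, -0.119], TCP at [0.625, 0, 0.197] pointing down, gripper open.
Joint ranges: [-3.01, 3.01], [-1.01, 2.22], [0.06, 2.58], [-1.02, 4.17], [0.09, 2.62], [-3.14, 3.14]. Speed limits (rad/s): [2.57, 2.57, 3.14, 3.14, 3.14, 3.14].

INTERFACE

Orientations are given as a rotation vector (axis times angle).
In Python, from station import ctrl gives the robot as it stands.
- The arm moves only by the tool play_rows, never from a script. Its argument "motion" is a list that holds one entry, the list of rows, each a list of 7 numbers: the closure, from -1 (fully open) to 1 (shut), then the shift along the tool's x, y, z in cm, then the turn, a rotation vector about the tool's x, y, z in degrees. A call has 1 to 20 rows; each row is the pose to reach, as a shift and turn from the pose measured when the call began, along the tool's axes at that moment; what a row does not reach only later rows make up. A row lasts 1/8 s, in which the tool goes at most 62.5 mm and 10.7 degrees, less where a joint would pass 70% of its speed; a pose out of reach is approached as far as the arm can. A call with a gripper value outside its range is refused whole. The fingers move at their own pace and stop on an object; "newtons" is the grip in N (left out, the last holds). Time passes only in rows, so rows that repeat a pose let the fingers close. It gives the time, the measured TCP pose, the force and the opening at its end, in the units of the state.
- ctrl.get_obs(): the state, without advancing time (a new reading comes with each control period).
- ctrl.get_image(name): name is "scene" or "side" or "wrist"; returns a dict with "color" (400x640x3 uint8, red, green, blue), "mtx" (3x3 intrinsics, pixels), "D" ([k1, k2, p1, p2, k3] as OpenCV has them; the pictures are not rectified), "T" (4x4, takes a point from camera to world coordinates). Camera axes: x right, y up, looking along -z (the intrinsics and any distortion apply to the point x, -y, -z); pixel columns grow to the right and rows downward; lengths in m; the calibration is good to about 2 mm. A picture is of the moment at which its call begins. There is no depth.
- ctrl.finish_job(): hands the job in, once; it reports no verdict.
The state is a dict: "t": time; "q": joint angles; "dq": joint speeds; "effort": joint torques, N m; "tool_pos": TCP position; "tool_rot": TCP orientation; "contact_force": force on the tool from outside, world axes, zero at the start; "wrist_torque": the same for the moment, N m; "opening": finger opening in m.
Only numpy, scipy, OpenCV 4.12 (cv2) and the standard library are available. Lean on these libraries where they do the work, as an engineer would, in place of code of your own. Each camera call takes 0.05 s, during which the arm holds its last target.

## Working session

There is one attempt and no reset: what is moved stays moved. The work goes in short steps, Python scripts to look and compute and a tool call to move; the robot and the scene stay as the last step left them, time stands still between calls to the robot, and variables do not carry over. Pictures are saved under pics/ and viewed, and the job is handed in when it is done.

Besides the shell and the picture viewer there is one more tool, called as name([rows], argument=value, ...), one row to a line, values as JSON. play_rows: Moves the arm, as the interface text tells. Its arguments: {"type":"object","properties":{"motion":{"type":"array"},"newtons":{"type":"number"}},"required":["motion"]}

```bash
mkdir -p pics; ls
cat > h.py <<'E'
import numpy as np,cv2
from scipy.spatial.transform import Rotation as R
from station import ctrl
def ray(im,px):
    p=cv2.undistortPoints(np.array([[px]],float),np.array(im["mtx"]),np.array(im["D"]))[0,0]
    T=np.array(im["T"]); d=T[:3,:3]@np.array([p[0],-p[1],-1.0]); return T[:3,3],d/np.linalg.norm(d)
def onz(im,px,z):
    o,d=ray(im,px); return o+d*(z-o[2])/d[2]
def tri(a,pa,b,pb):
    o1,d1=ray(a,pa);o2,d2=ray(b,pb)
    A=np.stack([d1,-d2],1);s=np.linalg.lstsq(A,o2-o1,rcond=None)[0]
    p,q=o1+s[0]*d1,o2+s[1]*d2; return (p+q)/2,np.linalg.norm(p-q)
def proj(im,P):
    T=np.array(im["T"]);c=T[:3,:3].T@(np.array(P,float)-T[:3,3]);c=c*[1,-1,-1]
    return cv2.projectPoints(c.reshape(1,1,3),np.zeros(3),np.zeros(3),np.array(im["mtx"]),np.array(im["D"]))[0].ravel()
def snap(n,tag):
    im=ctrl.get_image(n); cv2.imwrite(f"pics/{tag}.png",cv2.cvtColor(np.array(im["color"]),cv2.COLOR_RGB2BGR)); np.save(f"pics/{tag}.npy",im,allow_pickle=True); return im
def load(tag): return np.load(f"pics/{tag}.npy",allow_pickle=True).item()
E
python3 - <<'E'
from h import *
for n in("scene","side","wrist"):
    im=snap(n,n+"0"); print(n,np.array(im["T"]).round(3).tolist(),im["mtx"],im["D"])
print(ctrl.get_obs())
E
```

```text
pics
scene [[0.556, -0.563, 0.612, 1.433], [0.831, 0.38, -0.406, -0.578], [-0.004, 0.734, 0.679, 1.003], [0.0, 0.0, 0.0, 1.0]] [[369.05342849   0.         316.20009677]
 [  0.         369.05342849 191.39852352]
 [  0.           0.           1.        ]] [-0.02787107  0.          0.          0.          0.        ]
side [[-0.998, 0.027, -0.049, 0.539], [-0.055, -0.642, 0.764, 0.979], [-0.011, 0.766, 0.643, 0.925], [0.0, 0.0, 0.0, 1.0]] [[397.69717779   0.         319.79344878]
 [  0.         397.69717779 200.87896796]
 [  0.           0.           1.        ]] [-0.03816109  0.          0.          0.          0.        ]
wrist [[1.0, -0.001, 0.002, 0.624], [0.0, 0.961, 0.277, 0.069], [-0.002, -0.277, 0.961, 0.372], [0.0, 0.0, 0.0, 1.0]] [[310.75987646   0.         324.21301262]
 [  0.         310.75987646 205.1217174 ]
 [  0.           0.           1.        ]] [-0.04413437  0.          0.          0.          0.        ]
{'t': 0.15, 'q': array([-1.19023331e-01,  5.32726690e-02,  1.61401071e+00,  1.05476298e-05,
        1.47599523e+00, -1.18997858e-01]), 'dq': array([ 2.13084919e-04, -1.27774930e-03, -4.46443716e-03,  3.69903863e-04,
       -2.54984682e-05,  1.25461341e-03]), 'effort': array([ 5.10442842e-04, -3.94241810e+01, -3.70721948e+01, -1.15854355e-04,
        4.61802789e-03,  5.00508997e-05]), 'tool_pos': array([6.24443705e-01, 5.56800782e-05, 1.95884471e-01]), 'tool_rot': array([-2.22052888e+00, -2.22047008e+00,  1.62339109e-03]), 'contact_force': array([-0.19538254, -0.91852191,  0.35813772]), 'wrist_torque': array([-0.05214862,  0.00127649, -0.00516474]), 'opening': 0.08524393016381877}
```

View pics/scene0.png

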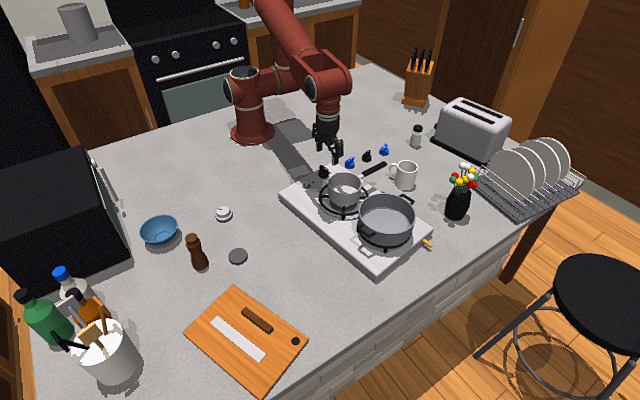

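View pics/side0.png

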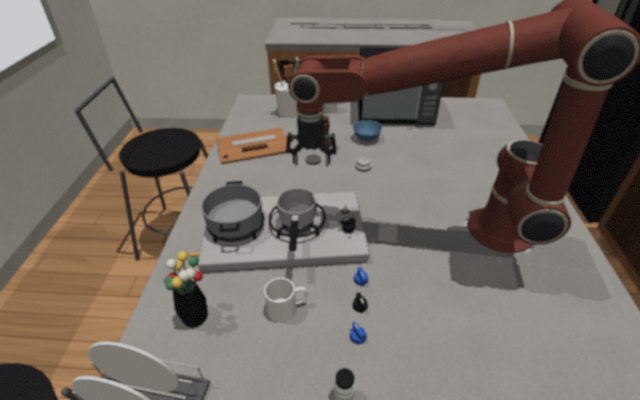

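View pics/wrist0.png

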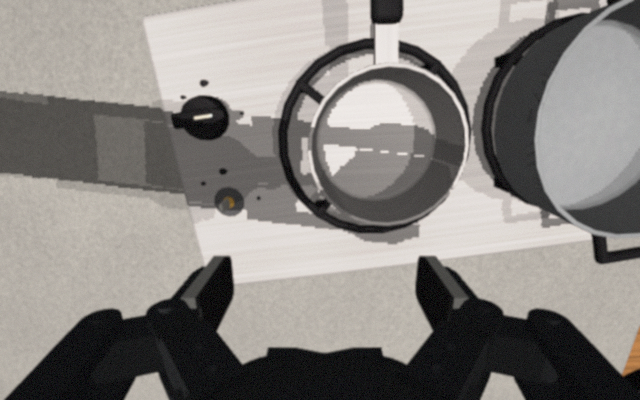

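Run:
```python
import cv2
a=cv2.imread("pics/wrist0.png")[60:240,140:300]; cv2.imwrite("pics/wc.png",cv2.resize(a,None,fx=3.2,fy=3.2,interpolation=cv2.INTER_CUBIC))
b=cv2.imread("pics/side0.png")[255:355,310:410]; c=cv2.imread("pics/scene0.png")[120:195,310:410]
cv2.imwrite("pics/sc.png",cv2.resize(b,None,fx=5,fy=5,interpolation=cv2.INTER_CUBIC));cv2.imwrite("pics/cc.png",cv2.resize(c,None,fx=6,fy=6,interpolation=cv2.INTER_CUBIC))
```

```text
(no output)
```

View pics/wc.png

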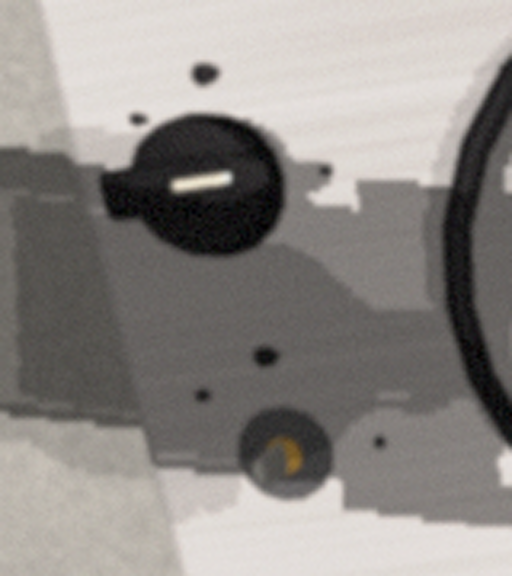

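View pics/sc.png

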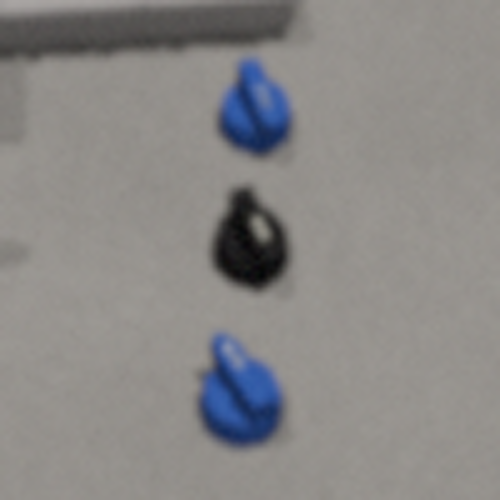

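View pics/cc.png

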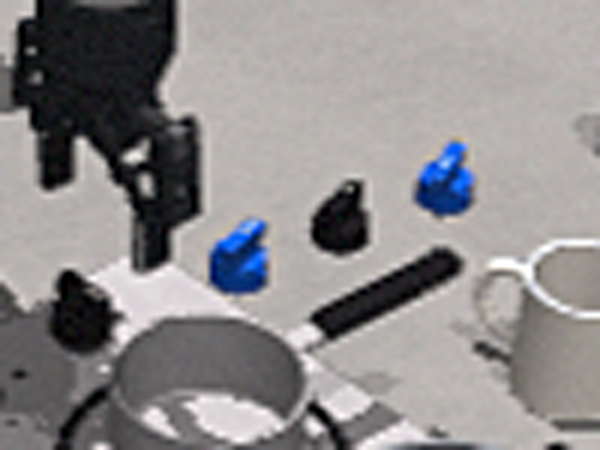

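Run:
```python
from h import *
s=load("side0");c=load("scene0");w=load("wrist0")
print("knob",onz(s,(360,304),.015),onz(c,(367,157),.015),tri(s,(360,304),c,(367,157)))
print("blue",onz(s,(361,277),.015),onz(s,(358,335),.015))
# wrist crop px ->full: x/3.2+140
f=lambda x,y:(x/3.2+140,y/3.2+60)
for n,p,z in [("off fit",f(325,172),.045),("flame fit",f(205,73),.045),("off bare",f(379,442),.045),("flame bare",f(265,355),.045),("small fit",f(138,119),.045),("small bare",f(203,396),.045),("stem collar",f(286,453),.045),("stem tip",f(281,456),.069),("knobtopline",f(201,182),.091)]:
    print(n,onz(w,p,z).round(4))
```

```text
knob [0.47464748 0.32841467 0.015     ] [0.48324492 0.32030822 0.015     ] (array([0.47565153, 0.3254414 , 0.00915783]), np.float64(0.003371516061995861))
blue [0.4698032  0.23472889 0.015     ] [0.48165214 0.4230881  0.015     ]
off fit [0.5391 0.0708 0.045 ]
flame fit [0.5034 0.1009 0.045 ]
off bare [ 0.5513 -0.0179  0.045 ]
flame bare [0.5149 0.0121 0.045 ]
small fit [0.4806 0.0875 0.045 ]
small bare [ 0.4924 -0.0018  0.045 ]
stem collar [ 0.5191 -0.0218  0.045 ]
stem tip [ 0.5251 -0.0161  0.069 ]
knobtopline [0.5165 0.0681 0.091 ]
```

play_rows([
  [[-1,6,-2.6,0,0,0,0],[-1,12,-5.2,0,0,0,0],[-1,18,-7.8,0,0,0,0],[-1,24,-10.4,0,0,0,0],[-1,30,-13,0,0,0,0],[-1,35,-15,0,0,0,0],[-1,35,-15,0,0,0,0],[-1,35,-15,0,0,0,0],[-1,35,-15,0,0,0,0]],
])

```text
t: 1.27
tool_pos: [0.4751, 0.3488, 0.196]
tool_rot: [-2.223, -2.219, 0.002]
contact_force: [0.2, 0.0, 0.8]
opening: 0.0855
```

Run:
```python
from h import *
im=snap("wrist","w1");cv2.imwrite("pics/w1c.png",cv2.resize(cv2.imread("pics/w1.png"),None,fx=1.25,fy=1.25));print(ctrl.get_obs()["tool_pos"], proj(im,(.475,.327,.038)))
s=snap("side","s1");c=snap("scene","c1")
print(np.array(im["T"]).round(4).tolist(), ctrl.get_obs()["tool_rot"])
```

```text
[0.47515449 0.34873663 0.19607394] [325.37352479 199.76597124]
[[1.0, 0.001, 0.0021, 0.4744], [-0.0015, 0.9606, 0.278, 0.4174], [-0.0017, -0.278, 0.9606, 0.372], [0.0, 0.0, 0.0, 1.0]] [-2.22290682e+00 -2.21832875e+00  1.78397064e-03]
```

View pics/w1c.png

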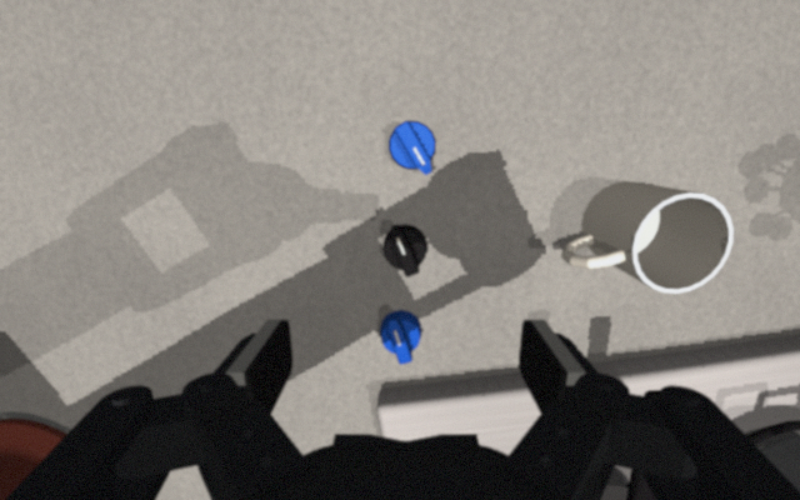

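View pics/s1.png

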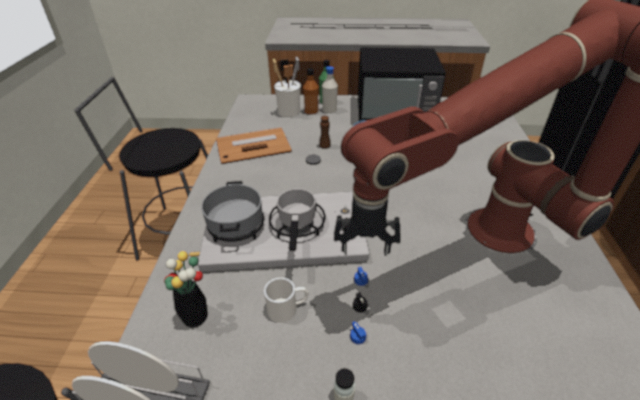

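View pics/c1.png

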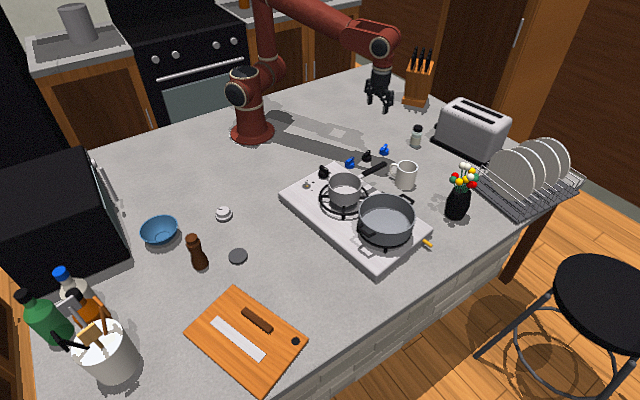

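Run:
```python
from h import *
a=cv2.imread("pics/w1.png")[165:235,290:360]; cv2.imwrite("pics/w1k.png",cv2.resize(a,None,fx=8,fy=8,interpolation=cv2.INTER_CUBIC))
```

```text
(no output)
```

View pics/w1k.png

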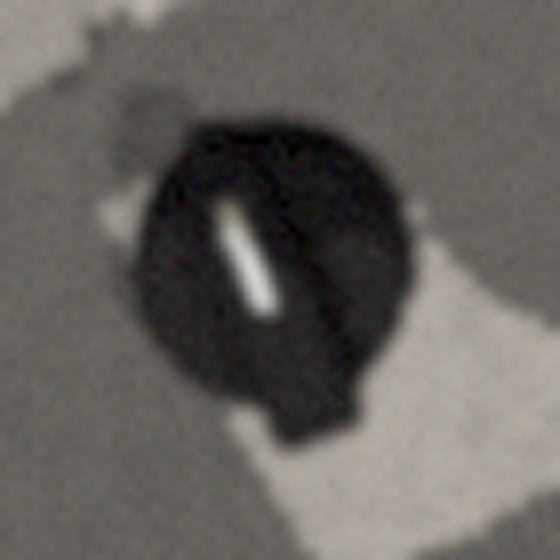

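Run:
```python
from h import *
w=load("w1");s=load("s1");c=load("c1")
g=cv2.cvtColor(np.array(w["color"]),cv2.COLOR_RGB2GRAY)
m=(g<55).astype(np.uint8); sub=np.zeros_like(m);sub[165:235,295:350]=m[165:235,295:350]
n,l,st,ce=cv2.connectedComponentsWithStats(sub); i=1+np.argmax(st[1:,4]);print(st[i],ce[i])
cs=max(cv2.findContours((l==i).astype(np.uint8),0,1)[0],key=cv2.contourArea)
f=lambda x,y:(x/8+290-.45,y/8+165-.45)
a=onz(w,f(225,205),.038);b=onz(w,f(268,310),.038);print("line",a,b,np.degrees(np.arctan2(*(a-b)[1::-1])))
for p in [f(275,442),f(355,412),f(315,428)]: print("bar bottom end",onz(w,p,.038))
print("bar sides", onz(w,f(355,390),.038),onz(w,f(260,395),.038))
# skirt circle: left, right, top at foot z~0
for p in [f(135,265),f(412,265),f(275,122)]: print("skirt",onz(w,p,0.0),onz(w,p,.02))
```

```text
[306 180  35  40 925] [323.90054054 197.74594595]
line [0.46650896 0.33797395 0.038     ] [0.47240289 0.32291381 0.038     ] 111.37334133831959
bar bottom end [0.47334592 0.30345994 0.038     ]
bar bottom end [0.48465748 0.30792351 0.038     ]
bar bottom end [0.4790122  0.30554676 0.038     ]
bar sides [0.48463379 0.31118463 0.038     ] [0.47124303 0.31045817 0.038     ]
skirt [0.45161226 0.31941654 0.        ] [0.45283836 0.32468684 0.02      ]
skirt [0.49446897 0.31937135 0.        ] [0.49339082 0.32464408 0.02      ]
skirt [0.47331454 0.34189929 0.        ] [0.47337379 0.34596077 0.02      ]
```

play_rows([
  [[-1,-1,-0.1,2,0,0,-7],[-1,-2,-0.2,5,0,0,-14],[-1,-2.6,-0.3,8,0,0,-21.5],[-1,-2.6,-0.3,9.5,0,0,-21.5],[-1,-2.6,-0.3,9.5,0,0,-21.5],[-1,-2.6,-0.3,9.5,0,0,-21.5]],
])

```text
t: 2.17
tool_pos: [0.473, 0.3234, 0.1028]
tool_rot: [-1.772, -2.594, -0.002]
contact_force: [0.9, 0.3, -0.2]
opening: 0.0851
```

Run:
```python
from h import *
im=snap("wrist","w2");cv2.imwrite("pics/w2c.png",cv2.resize(cv2.imread("pics/w2.png"),None,fx=1.25,fy=1.25))
o=ctrl.get_obs();print(o["tool_pos"],R.from_rotvec(o["tool_rot"]).as_matrix().round(4).tolist(),o["q"]); print(np.array(im["T"]).round(3).tolist())
```

```text
[0.47312908 0.32356314 0.10301184] [[-0.3639, 0.9314, 0.001], [0.9314, 0.3639, 0.0014], [0.0009, 0.0015, -1.0]] [4.69575885e-01 5.30755800e-03 1.82231406e+00 8.10620690e-04
 1.31243443e+00 9.68675159e-02]
[[0.931, -0.349, -0.102, 0.446], [0.364, 0.895, 0.257, 0.387], [0.001, -0.277, 0.961, 0.279], [0.0, 0.0, 0.0, 1.0]]
```

View pics/w2c.png

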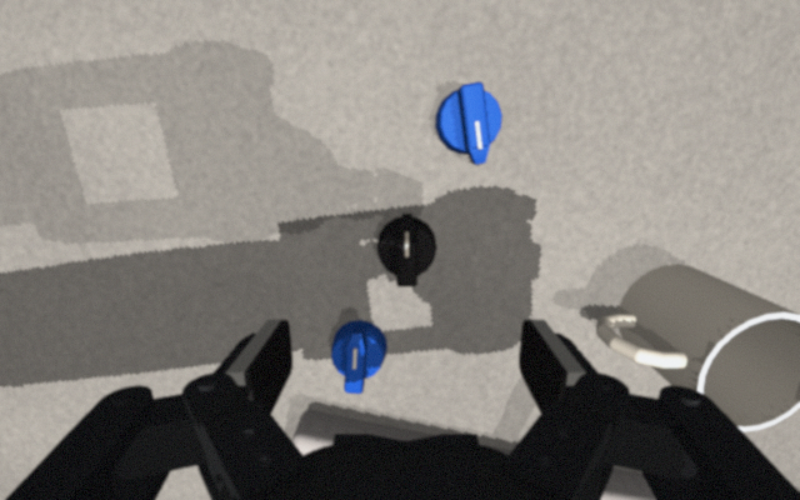

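Run:
```python
from h import *
a=cv2.imread("pics/w2.png")[160:240,285:365]; cv2.imwrite("pics/w2k.png",cv2.resize(a,None,fx=7,fy=7,interpolation=cv2.INTER_CUBIC))
```

```text
(no output)
```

View pics/w2k.png

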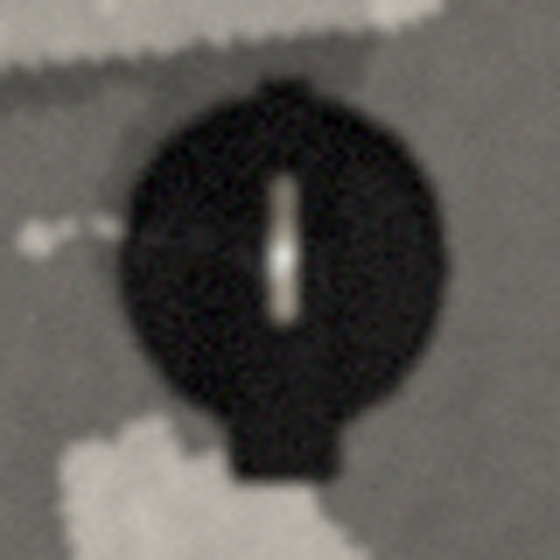

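Run:
```python
from h import *
w=load("w2");o=ctrl.get_obs();M=R.from_rotvec(o["tool_rot"]).as_matrix()
f=lambda x,y:(x/7+285-.43,y/7+160-.43)
loc=lambda P:(M.T@(P-o["tool_pos"])*1000).round(1)
for n,p,z in [("lineA",(284,175),.038),("lineB",(284,325),.038),("tail",(287,478),.038),("tailL",(234,470),.038),("tailR",(338,470),.038),("nosetop",(285,78),.038),("nose lower",(285,78),.02),("L",(125,262),.0),("R",(445,262),.0),("L",(125,262),.02),("R",(445,262),.02)]:
    P=onz(w,f(*p),z);print(n,P.round(4),"tool mm",loc(P))
```

```text
lineA [0.4662 0.3385 0.038 ] tool mm [16.4 -1.1 65. ]
lineB [0.4726 0.322  0.038 ] tool mm [-1.3 -1.1 65. ]
tail [0.4798 0.3047 0.038 ] tool mm [-20.1  -0.8  65. ]
tailL [0.4736 0.3033 0.038 ] tool mm [-19.1  -7.   65. ]
tailR [0.485  0.3078 0.038 ] tool mm [-19.1   5.2  65. ]
nosetop [0.4622 0.3488 0.038 ] tool mm [27.4 -1.  65. ]
nose lower [0.4634 0.346  0.02  ] tool mm [24.3 -1.  83. ]
L [0.454  0.3122 0.    ] tool mm [ -3.7 -22.1 103. ]
R [0.4935 0.3276 0.    ] tool mm [ -3.7  20.3 103. ]
L [0.4534 0.3176 0.02  ] tool mm [  1.5 -20.6  83. ]
R [0.4901 0.3319 0.02  ] tool mm [ 1.5 18.7 83. ]
```

play_rows([
  [[-1,0,-0.1,3,0,0,0],[-1,0,-0.1,6,0,0,0],[-1,0,-0.1,7.5,0,0,0],[-1,0,-0.1,8.05,0,0,0],[-1,0,-0.1,8.05,0,0,0],[-1,0,-0.1,8.05,0,0,0]],
], newtons=60)

```text
t: 2.98
tool_pos: [0.4733, 0.3238, 0.0239]
tool_rot: [1.771, 2.593, 0.006]
contact_force: [-0.3, -0.5, -0.7]
opening: 0.0857
```

play_rows([
  [[-1,0,-0.1,0.15,0,0,0],[-0.3,0,-0.1,0.15,0,0,0],[1,0,-0.1,0.15,0,0,0],[1,0,-0.1,0.15,0,0,0],[1,0,-0.1,0.15,0,0,0],[1,0,-0.1,0.15,0,0,0],[1,0,-0.1,0.15,0,0,0],[1,0,-0.1,0.15,0,0,0]],
], newtons=60)

```text
t: 3.98
tool_pos: [0.4723, 0.3235, 0.0224]
tool_rot: [1.771, 2.594, 0.006]
contact_force: [-0.2, -0.6, -0.1]
opening: -0.0002
```

Run:
```python
from h import *
im=snap("wrist","w3");cv2.imwrite("pics/w3c.png",cv2.resize(cv2.imread("pics/w3.png"),None,fx=1.25,fy=1.25))
s=snap("side","s3");cv2.imwrite("pics/s3c.png",cv2.resize(cv2.imread("pics/s3.png")[220:380,280:440],None,fx=4,fy=4,interpolation=cv2.INTER_CUBIC)[:600])
print(ctrl.get_obs())
```

```text
{'t': 4.075, 'q': array([4.70100519e-01, 9.89851373e-02, 1.87255141e+00, 8.66449393e-04,
       1.16622306e+00, 9.73231473e-02]), 'dq': array([ 8.89071212e-05, -1.43553974e-03,  1.18629382e-03, -1.51301907e-03,
        1.20262824e-03,  3.17616615e-04]), 'effort': array([ 1.33561294e-03, -3.68315041e+01, -3.24808967e+01,  2.33255312e-03,
       -1.15349132e-02, -8.38302441e-06]), 'tool_pos': array([0.47229371, 0.32347765, 0.02237523]), 'tool_rot': array([1.77109943, 2.59337376, 0.00587902]), 'contact_force': array([ 0.88742777, -0.36162946,  0.81403488]), 'wrist_torque': array([-0.00422977,  0.03368919, -0.00170208]), 'opening': 0.0002614794299608111}
```

View pics/w3c.png

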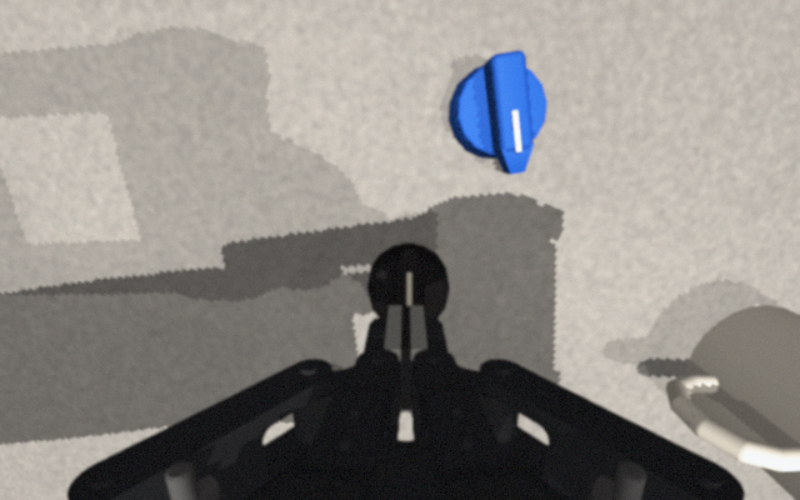

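View pics/s3c.png

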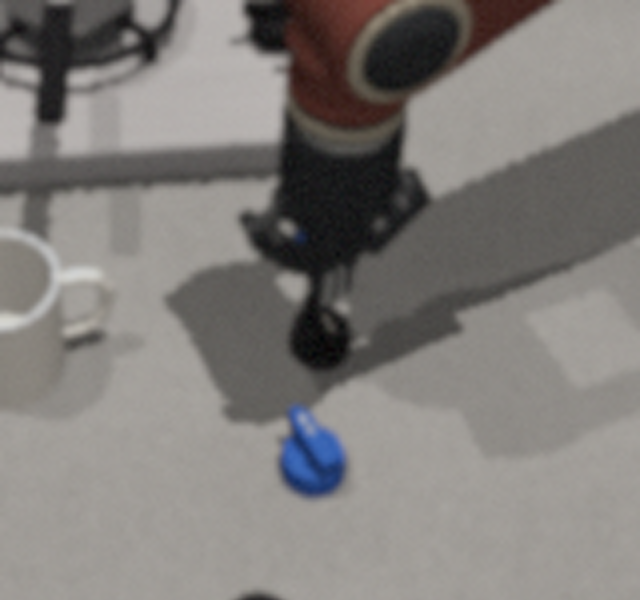

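Run:
```python
from h import *
w=load("w3");o=ctrl.get_obs();M=R.from_rotvec(o["tool_rot"]).as_matrix();T=o["tool_pos"]
print("TCP px*1.25",proj(w,T)*1.25,proj(w,T+M@[0.011,0,0])*1.25,proj(w,T+M@[0.011,0,-.019])*1.25, np.linalg.norm(np.array(w["T"])[:3,3]-T))
f=lambda x,y:(x/1.25,y/1.25)
loc=lambda P:(M.T@(P-T)*1000).round(1)
for n,p,z in [("lineA",(408,270),.038),("lineB",(408,305),.038),("L",(369,287),0),("R",(449,287),0),("L",(369,287),.02),("R",(449,287),.02),("top",(408,243),0)]:
  P=onz(w,f(*p),z);print(n,P.round(4),loc(P))
a=cv2.imread("pics/w3.png")[180:300,270:390]; cv2.imwrite("pics/w3k.png",cv2.resize(a,None,fx=5,fy=5,interpolation=cv2.INTER_CUBIC))
```

```text
TCP px*1.25 [408.76743656 292.48135911] [408.83151091 270.92407948] [409.22480724 284.78161245] 0.18906761426219665
lineA [0.4657 0.3387 0.038 ] [ 16.6  -0.5 -15.6]
lineB [0.4717 0.3234 0.038 ] [  0.2  -0.5 -15.6]
L [0.4544 0.3105 0.    ] [ -5.6 -21.4  22.3]
R [0.495  0.3263 0.    ] [-5.6 22.1 22.5]
L [0.4535 0.3182 0.02  ] [  2.  -19.4   2.3]
R [0.49   0.3324 0.02  ] [ 1.9 19.7  2.5]
top [0.4652 0.3412 0.    ] [19.1 -0.3 22.4]
```

View pics/w3k.png

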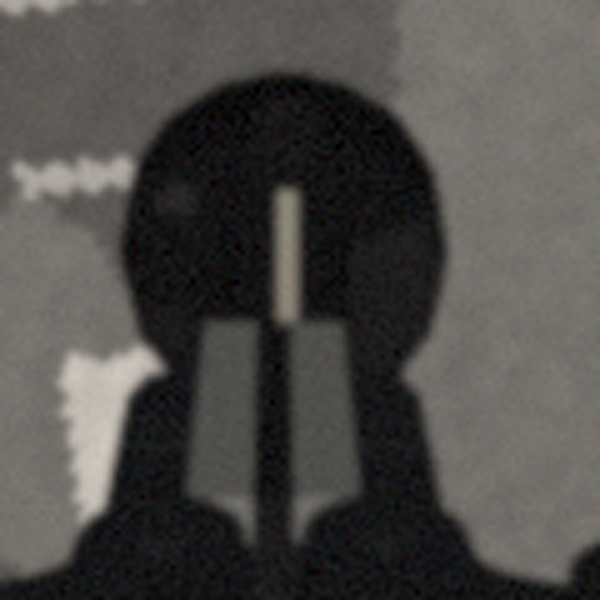

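Run:
```python
from h import *
s=load("s3");o=ctrl.get_obs();M=R.from_rotvec(o["tool_rot"]).as_matrix();T=o["tool_pos"]
for d in [(0,0,0),(.011,0,0),(-.011,0,0),(0,0,-.05)]:print(d,(proj(s,T+M@np.array(d))-[335,265])*10)
a=cv2.imread("pics/s3.png")[265:320,335:390];cv2.imwrite("pics/s3k.png",np.clip(cv2.resize(a,None,fx=10,fy=10,interpolation=cv2.INTER_CUBIC).astype(float)*1.8,0,255).astype(np.uint8))
a=cv2.imread("pics/w3.png")[180:300,270:390]; cv2.imwrite("pics/w3kb.png",np.clip(cv2.resize(a,None,fx=5,fy=5,interpolation=cv2.INTER_CUBIC).astype(float)*3,0,255).astype(np.uint8))
```

```text
(0, 0, 0) [259.8098401  358.97103562]
(0.011, 0, 0) [275.53636157 391.03929575]
(-0.011, 0, 0) [244.30765451 327.35922676]
(0, 0, -0.05) [271.20495065 244.62295595]
```

View pics/s3k.png

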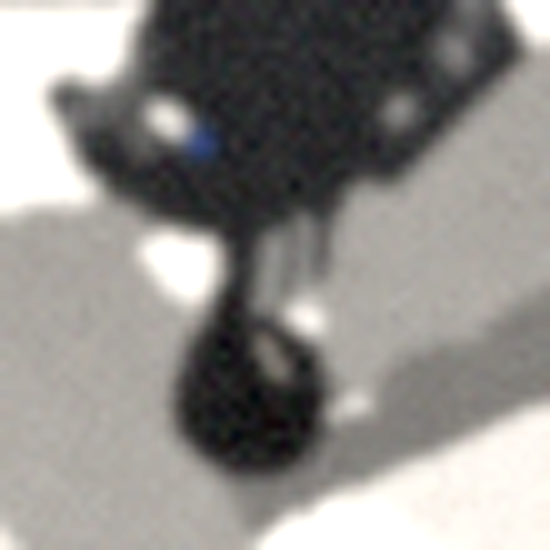

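View pics/w3kb.png

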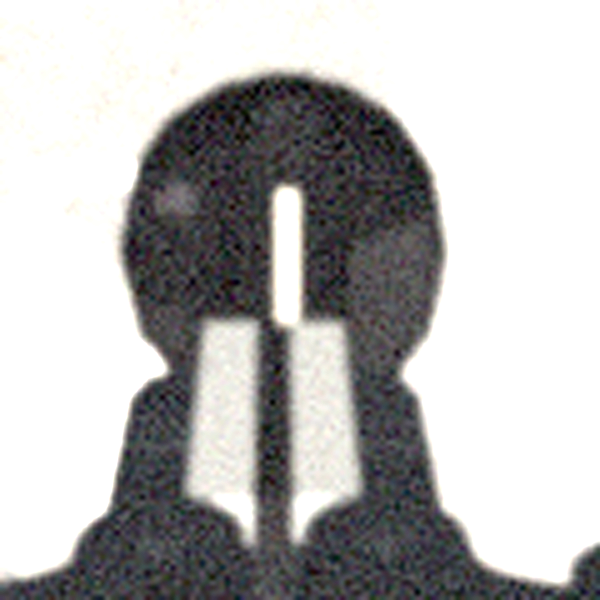

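Run:
```python
from h import *
w=load("w3");o=ctrl.get_obs();M=R.from_rotvec(o["tool_rot"]).as_matrix();T=o["tool_pos"]
for px in [(270+205/5,180+320/5),(270+260/5,180+320/5),(270+290/5,180+320/5),(270+350/5,180+320/5),(270+188/5,180+495/5),(270+362/5,180+495/5)]:
  a,d=ray(w,px);a=M.T@(a-T);d=M.T@d
  print(px,[ (a+d*(x-a[0])/d[0]).round(4).tolist() for x in (.011,0.,-.011)])
for n in ("w2","w1"):
  print(n)
```

```text
(311.0, 244.0) [[0.011, -0.0079, -0.0409], [0.0, -0.0091, -0.0153], [-0.011, -0.0103, 0.0103]]
(322.0, 244.0) [[0.011, -0.0027, -0.0409], [0.0, -0.0029, -0.0153], [-0.011, -0.0031, 0.0103]]
(328.0, 244.0) [[0.011, 0.0001, -0.0409], [0.0, 0.0004, -0.0153], [-0.011, 0.0008, 0.0103]]
(340.0, 244.0) [[0.011, 0.0057, -0.0409], [0.0, 0.0071, -0.0153], [-0.011, 0.0085, 0.0103]]
(307.6, 279.0) [[0.011, -0.0079, -0.0735], [0.0, -0.009, -0.054], [-0.011, -0.0102, -0.0346]]
(342.4, 279.0) [[0.011, 0.005, -0.0735], [0.0, 0.0063, -0.054], [-0.011, 0.0076, -0.0346]]
w2
w1
```

play_rows([
  [[1,0,0,-1,0,0,0],[1,0,0,-3,0,0,0],[1,0,0,-3,0,0,0],[1,0,0,-3,0,0,0]],
])

```text
t: 4.58
tool_pos: [0.4725, 0.3236, 0.053]
tool_rot: [1.771, 2.593, 0.007]
contact_force: [0.4, -0.2, -0.2]
opening: 0.0002
```

Run:
```python
from h import *
im=snap("wrist","w4")
a=cv2.imread("pics/w4.png")[180:300,270:390]; cv2.imwrite("pics/w4kb.png",np.clip(cv2.resize(a,None,fx=5,fy=5,interpolation=cv2.INTER_CUBIC).astype(float)*3,0,255).astype(np.uint8))
s=snap("side","s4");a=cv2.imread("pics/s4.png")[255:320,330:395];cv2.imwrite("pics/s4k.png",np.clip(cv2.resize(a,None,fx=9,fy=9,interpolation=cv2.INTER_CUBIC).astype(float)*1.8,0,255).astype(np.uint8))
```

```text
(no output)
```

View pics/w4kb.png

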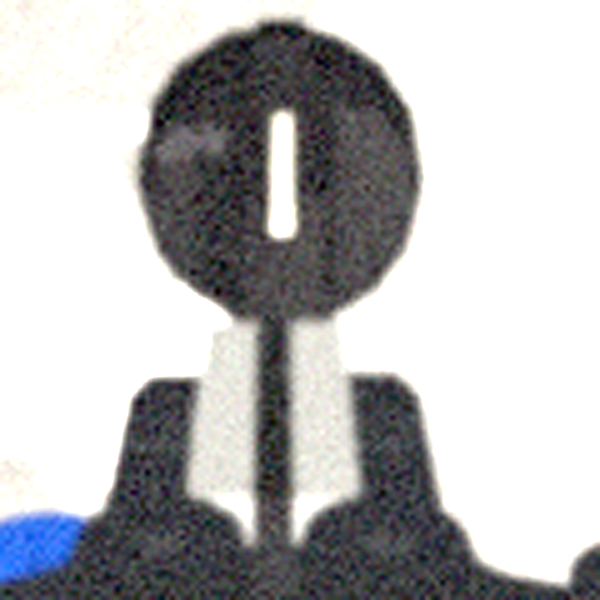

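View pics/s4k.png

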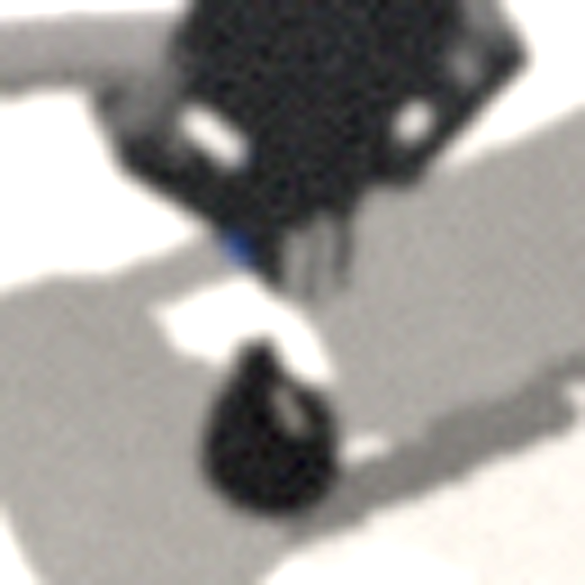

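Run:
```python
from h import *
s=load("s4");c=snap("scene","c4");o=ctrl.get_obs();M=R.from_rotvec(o["tool_rot"]).as_matrix();T=o["tool_pos"];print(T)
for d in [(0,0,0),(.011,0,0),(-.011,0,0),(0,0.01,-.041),(0,-.01,-.041)]:
  P=T+M@np.array(d);print(d,(proj(s,P)-[330,255])*9,(proj(c,P)-[330,100])*8)
a=cv2.imread("pics/c4.png")[100:170,330:405];cv2.imwrite("pics/c4k.png",np.clip(cv2.resize(a,None,fx=8,fy=8,interpolation=cv2.INTER_CUBIC).astype(float)*1.8,0,255).astype(np.uint8))
```

```text
[0.4717678  0.32317329 0.05178903]
(0, 0, 0) [286.24289659 352.7183405 ] [292.57424414 389.4358679 ]
(0.011, 0, 0) [300.71047434 381.66374634] [302.4562651  379.55204576]
(-0.011, 0, 0) [271.98567033 324.1932637 ] [282.60893681 399.40291328]
(0, 0.01, -0.041) [262.77693541 274.60336601] [315.63959707 333.10256048]
(0, -0.01, -0.041) [326.68001685 256.87442731] [282.67669391 320.84205967]
```

View pics/c4k.png

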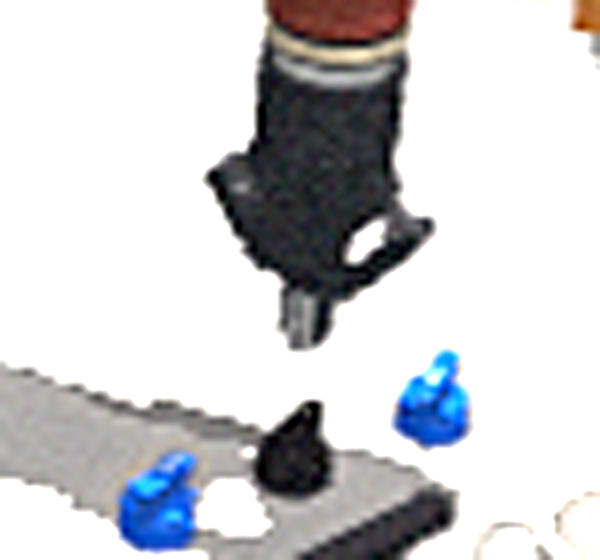

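Run:
```python
from h import *
s=load("s4");c=load("c4");o=ctrl.get_obs();M=R.from_rotvec(o["tool_rot"]).as_matrix();T=o["tool_pos"]
P,e=tri(s,(330+315/9,255+293/9),c,(330+303/8,100+345/8));print(P,e,M.T@(P-T)*1000)
# knob line on bar top centre, for consistency
P,e=tri(s,(330+290/9,255+410/9),c,(330+310/8,100+412/8));print("top-ish",P,e)
for n in ("s4","c4"):
  im=load(n);print(n,(proj(im,(.472,.323,0))),proj(im,(.472,.323,.038)))
```

```text
[0.46826807 0.32602438 0.08060387] 0.007594121673298943 [  3.95987988  -2.14615878 -28.81640417]
top-ish [0.47245366 0.33354541 0.03489311] 0.006171227697718199
s4 [360.61975947 305.63406573] [361.41763164 297.26824802]
c4 [365.54664429 158.20486998] [366.2970526  151.28478081]
```

play_rows([
  [[1,0,0,2,0,0,0],[1,0,0,3,0,0,0],[1,0,0,3.5,0,0,0],[1,0,0,3.5,0,0,0],[1,0,0,3.6,0,0,0],[1,0,0,3.7,0,0,0],[1,0,0,3.7,0,0,0]],
])

```text
t: 5.6
tool_pos: [0.472, 0.3233, 0.015]
tool_rot: [1.771, 2.594, 0.005]
contact_force: [-0.5, -0.0, 0.5]
opening: -0.0002
```

play_rows([
  [[1,0,0,0.1,0,0,0],[1,0,0,0.2,0,0,0],[1,0,0,0.2,0,0,0]],
])

```text
t: 5.98
tool_pos: [0.4719, 0.3233, 0.0129]
tool_rot: [1.771, 2.594, 0.005]
contact_force: [-0.7, -0.0, 0.1]
opening: -0.0
```

Run:
```python
from h import *
im=snap("wrist","w5")
a=cv2.imread("pics/w5.png")[180:300,270:390]; cv2.imwrite("pics/w5kb.png",np.clip(cv2.resize(a,None,fx=5,fy=5,interpolation=cv2.INTER_CUBIC).astype(float)*3,0,255).astype(np.uint8))
s=snap("side","s5");a=cv2.imread("pics/s5.png")[255:320,330:395];cv2.imwrite("pics/s5k.png",np.clip(cv2.resize(a,None,fx=9,fy=9,interpolation=cv2.INTER_CUBIC).astype(float)*1.8,0,255).astype(np.uint8))
```

```text
(no output)
```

View pics/w5kb.png

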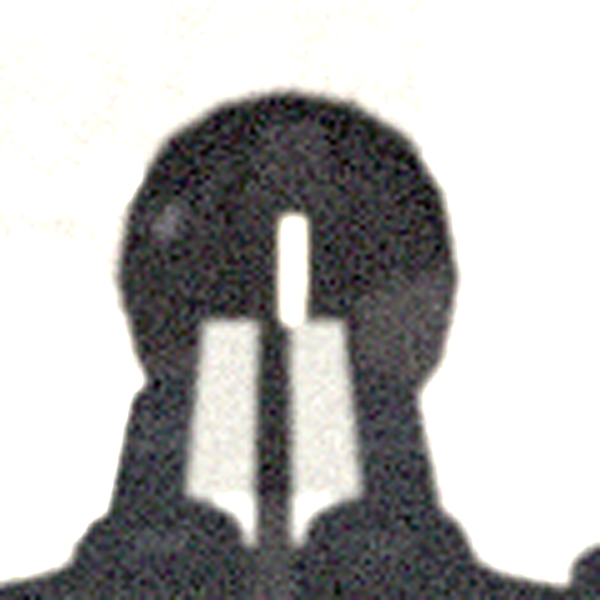

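View pics/s5k.png

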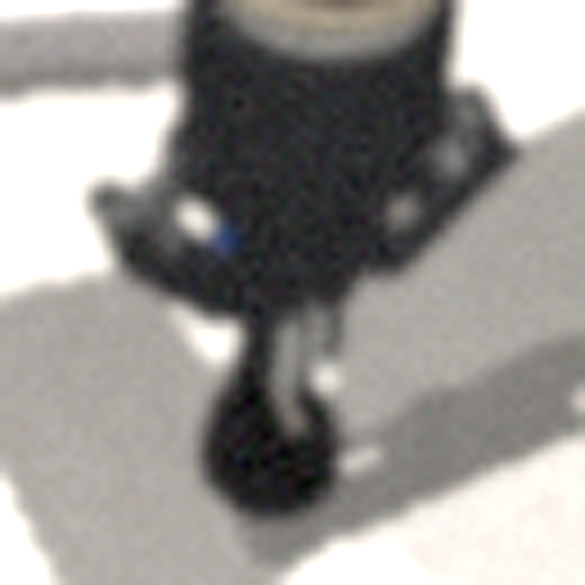

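play_rows([
  [[1,0,0,0.1,0,0,0],[1,0,0,0.2,0,0,0],[1,0,0,0.2,0,0,0]],
])

```text
t: 6.45
tool_pos: [0.4718, 0.3233, 0.0108]
tool_rot: [1.771, 2.594, 0.004]
contact_force: [0.4, 1.2, 0.2]
opening: 0.0
```

play_rows([
  [[1,0,0,0.1,0,0,0],[1,0,0,0.2,0,0,0],[1,0,0,0.2,0,0,0]],
])

```text
t: 6.82
tool_pos: [0.4718, 0.3232, 0.0087]
tool_rot: [1.771, 2.594, 0.004]
contact_force: [-0.2, 0.1, 0.7]
opening: -0.0002
```

play_rows([
  [[1,0,0,0.1,0,0,0],[1,0,0,0.15,0,0,0],[1,0,0,0.15,0,0,0]],
])

```text
t: 7.2
tool_pos: [0.4717, 0.3232, 0.0071]
tool_rot: [1.771, 2.594, 0.004]
contact_force: [0.5, 0.5, -0.3]
opening: 0.0002
```

play_rows([
  [[1,0,0,0.1,0,0,0],[1,0,0,0.15,0,0,0],[1,0,0,0.15,0,0,0]],
])

```text
t: 7.58
tool_pos: [0.4716, 0.3232, 0.0055]
tool_rot: [1.772, 2.594, 0.004]
contact_force: [-0.6, 0.3, 0.3]
opening: 0.0001
```

play_rows([
  [[1,0,0,0.1,0,0,0],[1,0,0,0.15,0,0,0],[1,0,0,0.15,0,0,0]],
])

```text
t: 7.95
tool_pos: [0.4716, 0.3232, 0.0039]
tool_rot: [1.771, 2.594, 0.004]
contact_force: [-0.1, 0.4, 0.0]
opening: 0.0
```

Run:
```python
from h import *
im=snap("wrist","w6")
a=cv2.imread("pics/w6.png")[180:300,270:390]; a=np.clip(cv2.resize(a,None,fx=5,fy=5,interpolation=cv2.INTER_CUBIC).astype(float)*3,0,255).astype(np.uint8)
s=snap("side","s6");b=cv2.imread("pics/s6.png")[255:320,330:395];cv2.imwrite("pics/s6k.png",np.clip(cv2.resize(b,None,fx=9,fy=9,interpolation=cv2.INTER_CUBIC).astype(float)*2.5,0,255).astype(np.uint8))
cv2.imwrite("pics/w6kb.png",a)
```

```text
(no output)
```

View pics/w6kb.png

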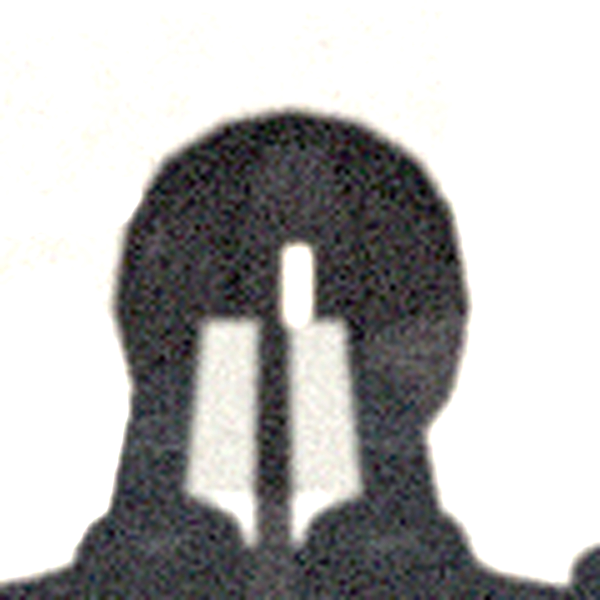

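View pics/s6k.png

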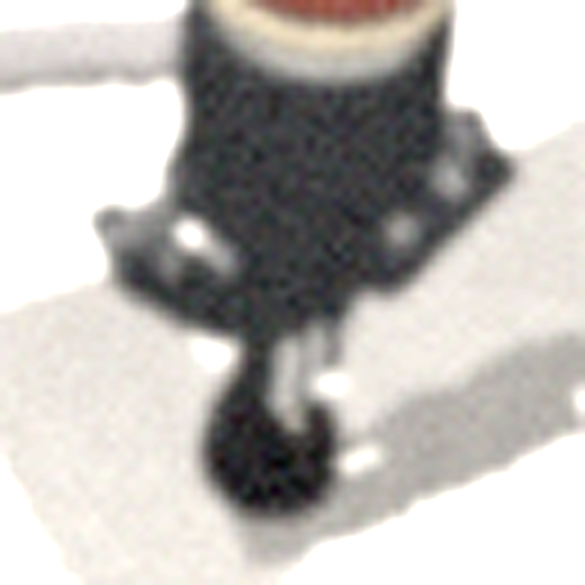

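play_rows([
  [[1,0,0,0.1,0,0,0],[1,0,0,0.2,0,0,0],[1,0,0,0.2,0,0,0]],
])

```text
t: 8.43
tool_pos: [0.4719, 0.3233, 0.0036]
tool_rot: [1.771, 2.594, 0.003]
contact_force: [-4.1, -1.0, 9.4]
opening: -0.0
```

play_rows([
  [[1,0,0,0.1,0,0,0],[1,0,0,0.2,0,0,0],[1,0,0,0.2,0,0,0]],
])

```text
t: 8.8
tool_pos: [0.4721, 0.3234, 0.0037]
tool_rot: [1.771, 2.595, 0.002]
contact_force: [-4.9, -3.0, 11.8]
opening: -0.0001
```

play_rows([
  [[1,0,0,0.1,0,0,0],[1,0,0,0.15,0,0,0],[1,0,0,0.15,0,0,0]],
])

```text
t: 9.18
tool_pos: [0.4725, 0.3237, 0.0036]
tool_rot: [1.771, 2.594, 0.003]
contact_force: [-2.7, -2.1, 8.7]
opening: -0.0001
```

play_rows([
  [[1,0,0,-1,0,0,0],[-1,0,0,-2.5,0,0,0],[-1,0,0,-2.5,0,0,0],[-1,0,0,-2.5,0,0,0],[-1,0,0,-2.5,0,0,0],[-1,0,0,-2.5,0,0,0]],
])

```text
t: 9.93
tool_pos: [0.4722, 0.3235, 0.0281]
tool_rot: [-1.771, -2.595, -0.001]
contact_force: [-1.0, 0.2, 0.1]
opening: 0.0852
```

Run:
```python
from h import *
im=snap("wrist","w7")
a=cv2.imread("pics/w7.png")[160:300,250:400]; a=np.clip(cv2.resize(a,None,fx=4,fy=4,interpolation=cv2.INTER_CUBIC).astype(float)*2,0,255).astype(np.uint8)
cv2.imwrite("pics/w7kb.png",a);print(ctrl.get_obs()["tool_pos"])
```

```text
[0.47221565 0.3234633  0.02814213]
```

View pics/w7kb.png

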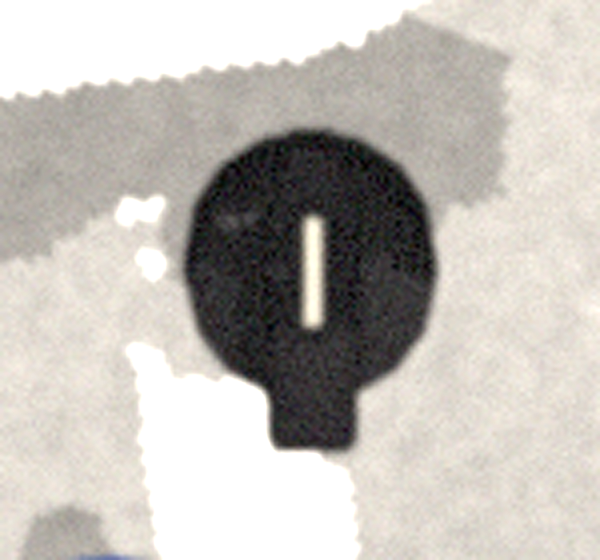

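Run:
```python
from h import *
w=load("w7");o=ctrl.get_obs();M=R.from_rotvec(o["tool_rot"]).as_matrix();T=o["tool_pos"]
f=lambda x,y:(x/4+250-.4,y/4+160-.4)
for p in [(313,215),(313,328),(313,447)]: print((M.T@(onz(w,f(*p),.038)-T)*1000).round(1))
```

```text
[16.3  0.3 -9.8]
[-0.8  0.3 -9.9]
[-19.9   0.4  -9.9]
```

play_rows([
  [[-1,0,0,2,0,0,0],[-1,0,0,3.5,0,0,0],[-1,0,0,3.95,0,0,0],[-1,0,0,4,0,0,0],[-1,0,0,4,0,0,0]],
])

```text
t: 10.6
tool_pos: [0.4727, 0.3238, -0.0114]
tool_rot: [1.771, 2.594, 0.003]
contact_force: [0.3, 0.4, 0.6]
opening: 0.0856
```

play_rows([
  [[0,0,0,0,0,0,0],[1,0,0,0,0,0,0],[1,0,0,0,0,0,0],[1,0,0,0,0,0,0],[1,0,0,0,0,0,0],[1,0,0,0,0,0,0]],
], newtons=60)

```text
t: 11.35
tool_pos: [0.473, 0.3239, -0.0111]
tool_rot: [1.771, 2.594, 0.004]
contact_force: [-0.7, 0.4, 1.2]
opening: 0.0125
```

play_rows([
  [[1,0,0,-1,0,0,0],[1,0,0,-4,0,0,0],[1,0,0,-9,0,0,0],[1,0,0,-14,0,0,0],[1,0,0,-14.5,0,0,0],[1,0,0,-14.5,0,0,0]],
])

```text
t: 12.1
tool_pos: [0.4726, 0.3236, 0.1341]
tool_rot: [1.771, 2.594, 0.004]
contact_force: [0.5, 0.3, -0.5]
opening: 0.0124
```

Run:
```python
from h import *
im=snap("wrist","w8")
a=cv2.imread("pics/w8.png")[180:300,255:405]; a=np.clip(cv2.resize(a,None,fx=4,fy=4,interpolation=cv2.INTER_CUBIC).astype(float)*3,0,255).astype(np.uint8)
cv2.imwrite("pics/w8kb.png",a);print(ctrl.get_obs()["tool_pos"],ctrl.get_obs()["opening"])
s=snap("side","s8");cv2.imwrite("pics/s8k.png",cv2.resize(cv2.imread("pics/s8.png")[200:320,300:420],None,fx=4,fy=4))
```

```text
[0.47182615 0.3232555  0.13263478] 0.012318435129530406
```

View pics/w8kb.png

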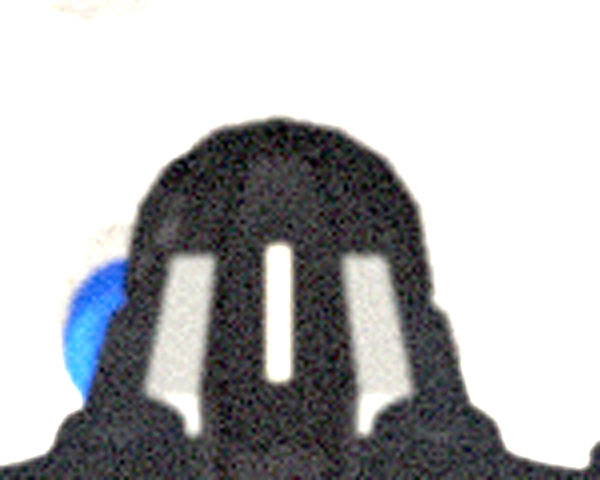

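View pics/s8k.png

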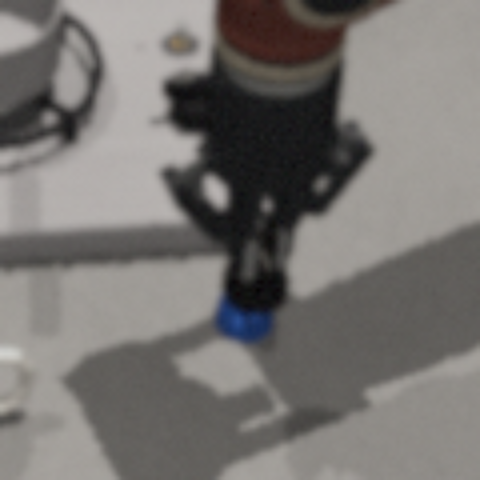

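Run:
```python
from h import *
w=load("w8");o=ctrl.get_obs();M=R.from_rotvec(o["tool_rot"]).as_matrix();T=o["tool_pos"]
f=lambda x,y:(x/4+255-.4,y/4+180-.4)
for p in [(279,245),(279,382),(265,310),(293,310),(280,120)]: print((M.T@(onz(w,f(*p),T[2]+.0491)-T)*1000).round(1))
print("skirt top",(M.T@(onz(w,f(280,120),T[2]+.0111)-T)*1000).round(1))
print(M.round(4).tolist())
```

```text
[ 15.2  -0.5 -49.1]
[ -1.9  -0.5 -49.1]
[  7.2  -2.1 -49.1]
[  7.2   1.1 -49.1]
[ 29.9  -0.4 -49.1]
skirt top [ 18.3  -0.2 -11.1]
[[-0.3642, 0.9313, -0.0013], [0.9313, 0.3642, -0.0001], [0.0003, -0.0012, -1.0]]
```

play_rows([
  [[1,-2,-1,0,0,0,10],[1,-5,-2.2,0,0,0,20],[1,-8.5,-3.7,0,0,0,30],[1,-12,-5.2,0,0,0,40],[1,-16,-7,0,0,0,50],[1,-20,-8.7,0,0,0,60],[1,-24,-10.4,0,0,0,70],[1,-28,-12.2,0,0,0,80],[1,-31,-13.5,0,0,0,90],[1,-32.4,-14.1,0,0,0,98],[1,-32.4,-14.1,0,0,0,103.8],[1,-32.4,-14.1,0,0,0,103.8],[1,-32.4,-14.1,0,0,0,103.8],[1,-32.4,-14.1,0,0,0,103.8]],
])

```text
t: 13.95
tool_pos: [0.4579, -0.0298, 0.1314]
tool_rot: [-3.134, -0.209, 0.003]
contact_force: [-0.2, -0.1, -1.0]
opening: 0.0123
```

Run:
```python
from h import *
im=snap("wrist","w9")
cv2.imwrite("pics/w9c.png",cv2.resize(cv2.imread("pics/w9.png"),None,fx=1.25,fy=1.25))
o=ctrl.get_obs();print(o["tool_pos"],R.from_rotvec(o["tool_rot"]).as_matrix().round(4).tolist(),o["q"],o["opening"], proj(im,(.5187,-.0217,.069))*1.25)
```

```text
[ 0.45802374 -0.02979921  0.13161353] [[0.9912, 0.1327, -0.0017], [0.1327, -0.9912, -0.0], [-0.0017, -0.0002, -1.0]] [-2.27060841e-01 -3.12691340e-01  2.05469433e+00 -4.08567352e-04
  1.40128987e+00  1.21071830e+00] 0.012079863503765909 [402.46392487 157.94217956]
```

View pics/w9c.png

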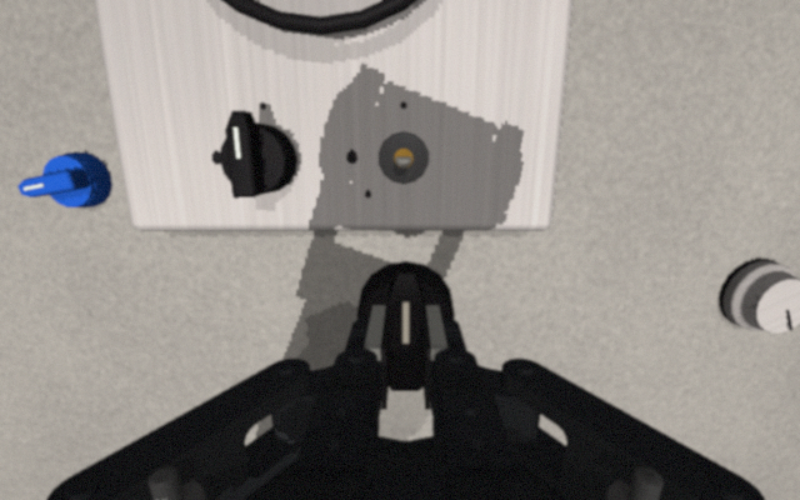

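Run:
```python
from h import *
a=cv2.imread("pics/w9.png")[75:165,270:370]; cv2.imwrite("pics/w9k.png",np.clip(cv2.resize(a,None,fx=7,fy=6.6,interpolation=cv2.INTER_CUBIC).astype(float)*1.3,0,255).astype(np.uint8)[:594])
```

```text
(no output)
```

View pics/w9k.png

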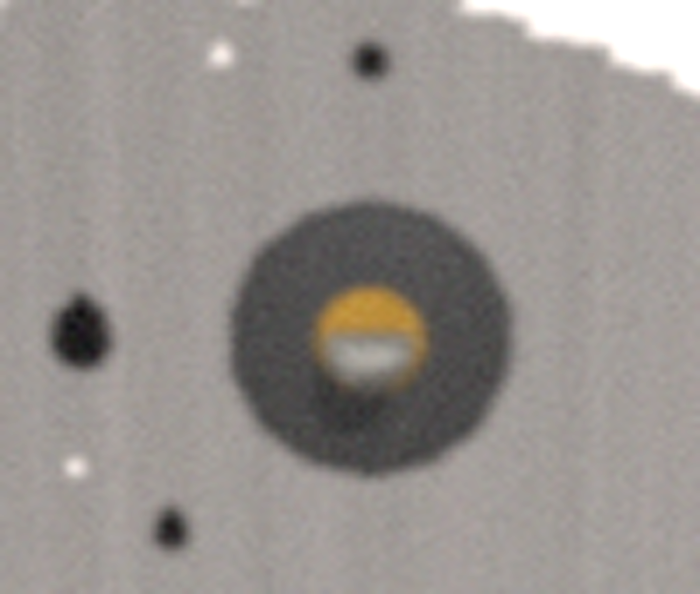

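Run:
```python
from h import *
w=load("w9");o=ctrl.get_obs();M=R.from_rotvec(o["tool_rot"]).as_matrix();T=o["tool_pos"]
f=lambda x,y:(x/7+270-.43,y/6.6+75-.43)
loc=lambda p,z:(M.T@(onz(w,f(*p),z)-T)*1000).round(1)
for n,p,z in [("collar c",(371,336),.045),("collar c",(371,336),.05),("collarL",(231,336),.045),("collarR",(512,336),.045),("off",(370,61),.045),("flame",(82,335),.045),("Dflat",(371,334),.069),("Dflat",(371,334),.066),("Dbot",(370,385),.069),("DL",(325,345),.069),("DR",(417,345),.069),("brassL",(315,335),.05),("brassR",(428,335),.05),("brasstop",(371,285),.05)]:
  print(n,z,loc(p,z))
print(onz(w,f(371,336),.045),onz(w,f(371,334),.069))
```

```text
collar c 0.045 [61.2  0.4 86.5]
collar c 0.05 [61.4  0.4 81.5]
collarL 0.045 [ 61.2 -16.1  86.5]
collarR 0.045 [61.3 16.9 86.5]
off 0.045 [93.5  0.3 86.5]
flame 0.045 [ 61.4 -33.5  86.5]
Dflat 0.069 [62.2  0.5 62.5]
Dflat 0.066 [62.1  0.5 65.5]
Dbot 0.069 [56.5  0.4 62.5]
DL 0.069 [61.  -4.4 62.5]
DR 0.069 [61.   5.4 62.5]
brassL 0.05 [61.5 -6.1 81.5]
brassR 0.05 [61.5  6.9 81.5]
brasstop 0.05 [67.4  0.4 81.5]
[ 0.51861084 -0.02202536  0.045     ] [ 0.51960762 -0.02202981  0.069     ]
```

Run:
```python
from h import *
w=load("w9");o=ctrl.get_obs();M=R.from_rotvec(o["tool_rot"]).as_matrix();T=o["tool_pos"]
g=cv2.cvtColor(np.array(w["color"]),cv2.COLOR_RGB2GRAY).astype(float)
sub=np.zeros(g.shape,np.uint8);sub[230:290,312:338]=(g[230:290,312:338]>70)
n,l,st,ce=cv2.connectedComponentsWithStats(sub)
print(st,ce)
i=1+np.argmax(st[1:,4]);r=cv2.fitLine(np.argwhere(l==i)[:,::-1].astype(np.float32),2,0,.01,.01).ravel();print(r,np.degrees(np.arctan2(r[0],r[1])))
ys,xs=np.where(l==i)
for p in [ce[i],(ce[i][0],ys.min()-.5),(ce[i][0],ys.max()+.5),(ce[i][0],388/1.25)]: print((M.T@(onz(w,p,T[2]+.0491)-T)*1000).round(2))
w=load("w7")
```

```text
[[     0      0    640    400 255772]
 [   321    241      7     35    228]] [[319.49588696 199.4480944 ]
 [324.11403509 257.72807018]]
[3.0286709e-04 9.9999994e-01 3.2411404e+02 2.5772806e+02] 0.017353006
[  8.03   1.73 -49.11]
[ 16.33   1.72 -49.13]
[ -0.86   1.73 -49.1 ]
[-19.39   1.74 -49.07]
```

Run:
```python
from h import *
o=ctrl.get_obs();M=R.from_rotvec(o["tool_rot"]).as_matrix();T=o["tool_pos"]
C=np.array(load("w9")["T"]);print(M.T@(C[:3,3]-T)*1000, (M.T@C[:3,:3]).round(4).tolist())
w=snap("wrist","w10");o=ctrl.get_obs();M=R.from_rotvec(o["tool_rot"]).as_matrix();T=o["tool_pos"]
C=np.array(w["T"]);print(M.T@(C[:3,3]-T)*1000, (M.T@C[:3,:3]).round(4).tolist(),T)
g=cv2.cvtColor(np.array(w["color"]),cv2.COLOR_RGB2GRAY).astype(float)
print(proj(w,T+M@[.008,.0017,-.0491]))
```

```text
[  69.16351739    1.78675958 -175.76500582] [[0.0004, 0.9606, 0.2781], [1.0, -0.0005, 0.0002], [0.0003, 0.2781, -0.9606]]
[  69.17131568    1.79232673 -175.8285814 ] [[0.0004, 0.9606, 0.278], [1.0, -0.0005, 0.0002], [0.0003, 0.278, -0.9606]] [ 0.45811008 -0.02982645  0.13174255]
[324.03635722 257.75458435]
```

Run:
```python
from h import *
w=load("wrist0")
for p in [(312,145),(468,145),(388,66),(370,20)]: print(onz(w,p,.142))
print(onz(w,(280,140),.077))
```

```text
[0.61428855 0.04791811 0.142     ]
[0.72906179 0.04838252 0.142     ]
[0.66707581 0.10188439 0.142     ]
[0.65369486 0.13063893 0.142     ]
[0.58180501 0.04672489 0.077     ]
```

play_rows([
  [[1,3,0,0,0,0,0],[1,5,-0.1,0,0,0,0],[1,6.08,-0.13,1,0,0,0],[1,6.08,-0.13,3,0,0,0],[1,6.08,-0.13,4.5,0,0,0],[1,6.08,-0.13,6,0,0,0],[1,6.08,-0.13,6.2,0,0,0],[1,6.08,-0.13,6.2,0,0,0],[1,6.08,-0.13,6.2,0,0,0]],
])

```text
t: 15.18
tool_pos: [0.5188, -0.0206, 0.0706]
tool_rot: [3.134, 0.209, 0.0]
contact_force: [0.1, -0.2, -0.3]
opening: 0.0125
```

Run:
```python
from h import *
s=snap("side","s11");c=snap("scene","c11");o=ctrl.get_obs();T=o["tool_pos"];print(T)
def crop(n,im,out):
  u,v=proj(im,(.519,-.022,.08)).astype(int);print(n,u,v)
  cv2.imwrite(out,np.clip(cv2.resize(cv2.imread(n)[v-30:v+30,u-35:u+35],None,fx=9,fy=9,interpolation=cv2.INTER_CUBIC).astype(float)*2,0,255).astype(np.uint8))
crop("pics/s11.png",s,"pics/s11k.png");crop("pics/c11.png",c,"pics/c11k.png")
```

```text
[ 0.51869877 -0.02059246  0.07049169]
pics/s11.png 345 202
pics/c11.png 305 178
```

View pics/s11k.png

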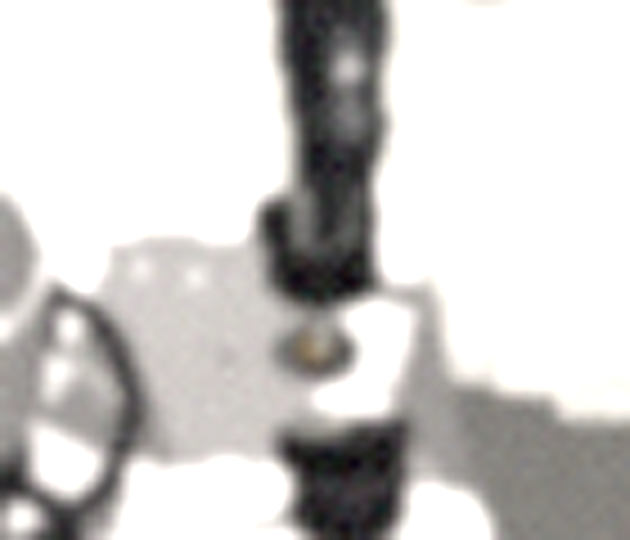

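View pics/c11k.png

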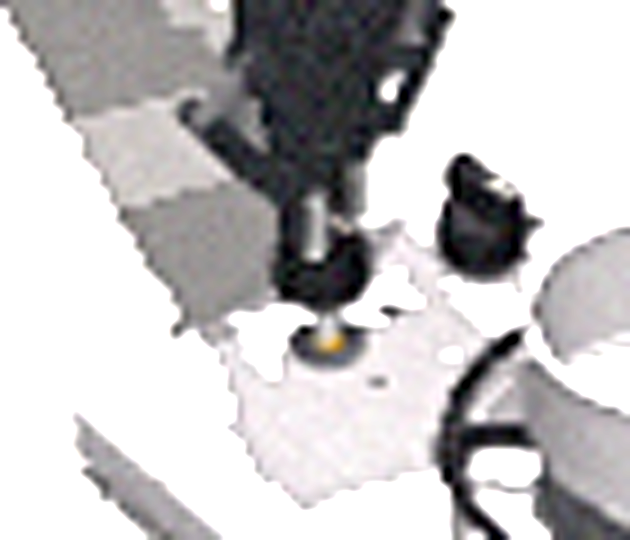

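play_rows([
  [[1,-0.05,0,0.5,0,0,0],[1,-0.05,0,1,0,0,0],[1,-0.05,0,1.2,0,0,0],[1,-0.05,0,1.4,0,0,0],[1,-0.05,0,1.5,0,0,0],[1,-0.05,0,1.5,0,0,0]],
])

```text
t: 16.02
tool_pos: [0.5191, -0.0207, 0.0559]
tool_rot: [3.134, 0.209, 0.004]
contact_force: [1.5, 0.9, 1.0]
opening: 0.012
```

play_rows([
  [[1,-0.05,0,0.1,0,0,0],[1,-0.05,0,0.2,0,0,0],[1,-0.05,0,0.3,0,0,0],[1,-0.05,0,0.3,0,0,0]],
])

```text
t: 16.52
tool_pos: [0.5196, -0.0208, 0.0533]
tool_rot: [3.134, 0.208, 0.007]
contact_force: [4.4, 2.0, 1.2]
opening: 0.0126
```

play_rows([
  [[1,0.05,-0.02,0.1,0,0,0],[1,0.05,-0.02,0.2,0,0,0],[1,0.05,-0.02,0.3,0,0,0],[1,0.05,-0.02,0.3,0,0,0]],
])

```text
t: 17.02
tool_pos: [0.5199, -0.0205, 0.05]
tool_rot: [3.134, 0.208, 0.007]
contact_force: [3.8, 0.1, 0.2]
opening: 0.0125
```

play_rows([
  [[1,0.07,0,0.2,0,0,0],[1,0.07,0,0.4,0,0,0],[1,0.07,0,0.6,0,0,0],[1,0.07,0,0.6,0,0,0]],
])

```text
t: 17.52
tool_pos: [0.52, -0.0204, 0.0433]
tool_rot: [3.134, 0.208, 0.005]
contact_force: [1.5, 1.4, -1.0]
opening: 0.0126
```

play_rows([
  [[1,0.03,-0.02,0.1,0,0,0],[1,0.03,-0.02,0.2,0,0,0],[1,0.03,-0.02,0.3,0,0,0],[1,0.03,-0.02,0.3,0,0,0]],
])

```text
t: 18.02
tool_pos: [0.5202, -0.0201, 0.0406]
tool_rot: [3.134, 0.208, 0.004]
contact_force: [-2.3, 0.7, 3.9]
opening: 0.0121
```

play_rows([
  [[1,-0.03,0,0.2,0,0,0],[1,-0.03,0,0.4,0,0,0],[1,-0.03,0,0.4,0,0,0],[1,-0.03,0,0.4,0,0,0]],
])

```text
t: 18.52
tool_pos: [0.5203, -0.0202, 0.0375]
tool_rot: [3.134, 0.208, 0.005]
contact_force: [-2.0, 0.7, 7.9]
opening: 0.0125
```

play_rows([
  [[1,-0.04,0,0.1,0,0,0],[1,-0.04,0,0.2,0,0,0],[1,-0.04,0,0.2,0,0,0],[1,-0.04,0,0.2,0,0,0]],
])

```text
t: 19.02
tool_pos: [0.5204, -0.0201, 0.0367]
tool_rot: [3.134, 0.209, 0.006]
contact_force: [-3.1, 0.3, 8.7]
opening: 0.0123
```

Run:
```python
from h import *
im=snap("wrist","w12");o=ctrl.get_obs();print(o["tool_pos"],o["contact_force"],o["wrist_torque"])
a=cv2.imread("pics/w12.png")[180:320,250:400];cv2.imwrite("pics/w12k.png",np.clip(cv2.resize(a,None,fx=4,fy=4,interpolation=cv2.INTER_CUBIC).astype(float)*2.5,0,255).astype(np.uint8))
s=snap("side","s12");cv2.imwrite("pics/s12k.png",np.clip(cv2.resize(cv2.imread("pics/s12.png")[172:240,310:380],None,fx=8,fy=8,interpolation=cv2.INTER_CUBIC).astype(float)*2,0,255).astype(np.uint8))
g=cv2.cvtColor(np.array(im["color"]),cv2.COLOR_RGB2GRAY).astype(float)
sub=np.zeros(g.shape,np.uint8);sub[230:290,312:338]=(g[230:290,312:338]>70)
print(cv2.connectedComponentsWithStats(sub)[2:])
```

```text
[ 0.52038703 -0.02017279  0.03669516] [-3.24935915  0.4566409   8.57546313] [0.2479156  0.58714418 0.04567524]
(array([[     0,      0,    640,    400, 255761],
       [   321,    241,      7,     35,    239]], dtype=int32), array([[319.49577535, 199.44546276],
       [324.0209205 , 257.86192469]]))
```

View pics/w12k.png

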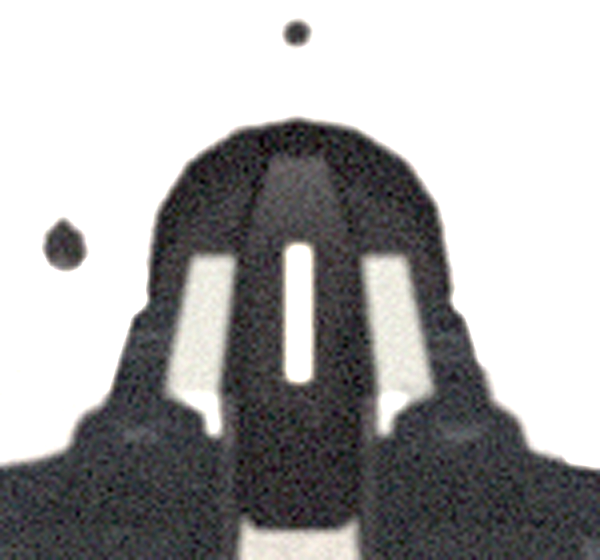

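View pics/s12k.png

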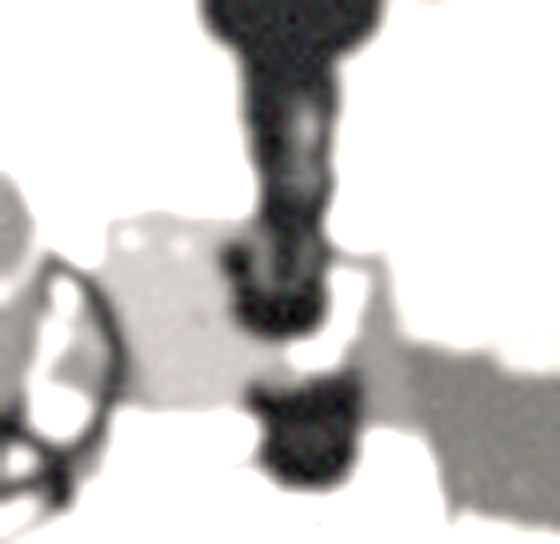

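play_rows([
  [[1,0,0,0.13,0,0,-8],[1,0,0,0.13,0,0,-16],[1,0,0,0.13,0,0,-24],[1,0,0,0.13,0,0,-30],[1,0,0,0.13,0,0,-30]],
])

```text
t: 19.75
tool_pos: [0.5209, -0.0194, 0.0366]
tool_rot: [2.974, 1.013, 0.008]
contact_force: [-3.8, 2.4, 8.5]
opening: 0.0122
```

play_rows([
  [[1,-0.02,-0.05,0.13,0,0,-8],[1,-0.02,-0.05,0.13,0,0,-16],[1,-0.02,-0.05,0.13,0,0,-24],[1,-0.02,-0.05,0.13,0,0,-32],[1,-0.02,-0.05,0.13,0,0,-32]],
])

```text
t: 20.38
tool_pos: [0.5204, -0.0187, 0.0363]
tool_rot: [2.578, 1.795, 0.007]
contact_force: [-5.7, 2.4, 10.1]
opening: 0.012
```

play_rows([
  [[1,0,-0.08,0.1,0,0,-8],[1,0,-0.08,0.1,0,0,-16],[1,0,-0.08,0.1,0,0,-24],[1,0,-0.08,0.1,0,0,-34],[1,0,-0.08,0.1,0,0,-34],[1,0,-0.08,0.1,0,0,-34]],
])

```text
t: 21.12
tool_pos: [0.5195, -0.0183, 0.0363]
tool_rot: [1.941, 2.47, 0.006]
contact_force: [-5.4, 1.6, 9.8]
opening: 0.0124
```

Run:
```python
from h import *
im=snap("wrist","w13");o=ctrl.get_obs();M=R.from_rotvec(o["tool_rot"]).as_matrix();print(o["tool_pos"],o["contact_force"],o["wrist_torque"],np.degrees(np.arctan2(M[1,0],M[0,0])),M[:,2],o["opening"])
a=cv2.imread("pics/w13.png")[150:320,230:420];cv2.imwrite("pics/w13k.png",np.clip(cv2.resize(a,None,fx=3.5,fy=3.5,interpolation=cv2.INTER_CUBIC).astype(float)*2.5,0,255).astype(np.uint8))
snap("side","s13");snap("scene","c13")
cv2.imwrite("pics/s13k.png",np.clip(cv2.resize(cv2.imread("pics/s13.png")[172:240,310:380],None,fx=8,fy=8,interpolation=cv2.INTER_CUBIC).astype(float)*2,0,255).astype(np.uint8))
g=cv2.cvtColor(np.array(im["color"]),cv2.COLOR_RGB2GRAY).astype(float)
sub=np.zeros(g.shape,np.uint8);sub[230:290,312:338]=(g[230:290,312:338]>70)
print(cv2.connectedComponentsWithStats(sub)[2:])
```

```text
[ 0.51951772 -0.01832818  0.03632985] [-5.11688966  0.96455193  9.10843779] [ 0.13159157  0.92450354 -0.01924051] 103.68753452326165 [ 0.00283175  0.00250645 -0.99999285] 0.01272192019524532
(array([[     0,      0,    640,    400, 255792],
       [   321,    241,      7,     34,    208]], dtype=int32), array([[319.49603975, 199.45278586],
       [324.37019231, 257.5625    ]]))
```

View pics/w13k.png

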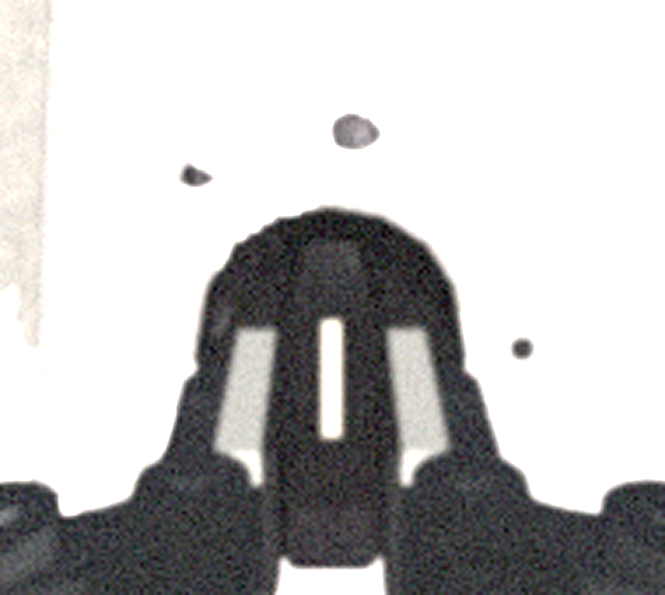

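View pics/s13k.png

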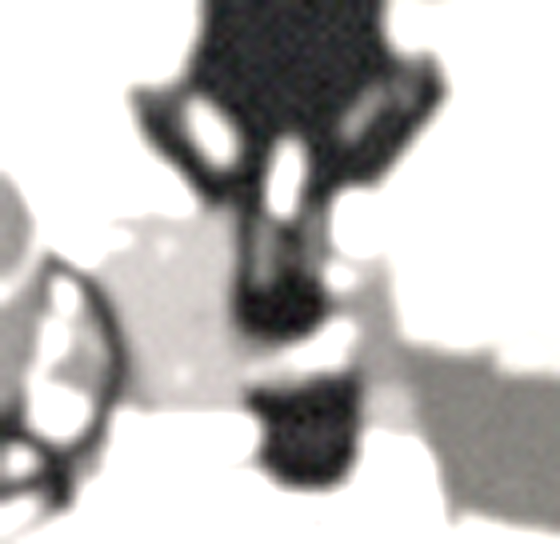

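View pics/c13.png

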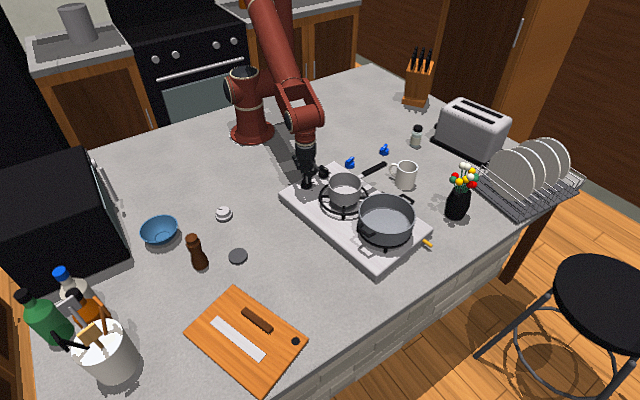

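Run:
```python
from h import *
o=ctrl.get_obs();print(o["t"],o["contact_force"],o["tool_pos"],o["opening"]);print(ctrl.finish_job())
```

```text
21.275 [-5.0674839   0.92036153  9.79685585] [ 0.51948907 -0.01832655  0.03631057] 0.012089444641187963
the job is handed in; nothing more can be done
None
```

I fitted the loose black knob on the bare stem, pushed it home, pushed it in and turned it to the large-flame mark. I handed the job in at about 21 s, still gripping the knob and holding it down. No verdict is reported.

**Last checks**
- **Push:** the upward force was about 9.8 N, close to the 10 N at the spring's stop. The tool stood about 4–5 mm below the height where the knob was home. I judged depth from force and height, since there is no reading of the stem.
- **Turn:** the knob pointed at the large-flame mark, about 96° from off. With the 12° of play, I put the stem at about 1.47–1.68 rad; I could not read it directly.
- **Grip:** the opening was still about 12 mm, and the white line sat in the same place in the gripper picture, so the knob had not slipped.
- **Other things:** I did not touch the other knob or anything else on the worktop. Nothing looked moved in the last pictures, though I did not measure this.

**What went wrong or disagreed**
- **First grasp missed:** the fingertips were about 34 mm higher than the reported tool point says, so the fingers closed above the knob. I found this by touching the top of the knob's bar and corrected for it.
- **Grip width:** the opening read about 12 mm on a bar listed as 14 mm thick.
- **Side force:** about 5 N of sideways force remained at the end, from small centring errors. The tool's tilt was only about 0.004 rad.

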